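Hold a spread snap ring at the groove of a printer's roller axle

ROBOT

A 6-joint arm with a two-finger parallel gripper is mounted at the origin on the work surface. World frame = base frame: x ahead of the robot, y to its left, z up, the work surface at z = 0. Lengths are in m, angles in rad, forces in N, time in s.
With the tool pointing down it reaches from about 0.25 to 0.775 m from the base axis. Payload 8.9 kg.
Tool frame: the origin (TCP) lies at the very end of the fingers, on their centre line; the grasp point (between the pads) lies 19 mm behind it; z points along the fingers, y is the line along which they close (so a half turn about z gives the same grasp; the last joint's range is limited). The gripper opens to 85 mm and grips with 20 to 120 N. Pads are 22 mm wide; open, the fingers measure 114 mm over their backs; the gripper's body (76 mm by 85 mm) begins 54 mm behind the grasp point. The pads swing forward as they close: fully open they stand 13 mm farther back than shut.
Start: joints at [-1.461, 0.291, -0.153, 1.127, 0, 1.431], TCP at [0.129, -0.509, 0.231] pointing down, gripper open.
Joint ranges: [-2.52, 2.52], [-0.91, 1.74], [-1.3, 1.37], [-1.96, 2.02], [-1.52, 1.47], [-3.14, 3.14]. Speed limits (rad/s): [2.22, 2.22, 2.79, 3.14, 3.14, 3.14].

INTERFACE

Orientations are given as a rotation vector (axis times angle).
In Python, from bench import sensors, viewer, order gives the robot as it stands.
- The arm moves only by the shell command python3 -m handwheel 'ROWS'. ROWS is text: rows parted by semicolons, each of 7 numbers parted by spaces: the shift along the tool's x, y, z each as a share of 0.3 m, from -1 to 1, then the turn, a rotation vector about the tool's x, y, z each as a share of pi/2 rad, from -1 to 1, then the finger opening in mm, from 0 to 85.4. A call has 1 to 12 rows; each row is the pose to reach, as a shift and turn from the pose commanded when the call began, along the tool's axes at that moment; what a row does not reach only later rows make up. A row lasts 1/8 s, in which the tool goes at most 62.5 mm and 10.7 degrees, less where a joint would pass 70% of its speed; a pose out of reach is approached as far as the arm can. A call with a number of a shift or a turn outside -1 to 1 is refused whole. A call with a gripper value outside its range is refused whole. The fingers move at their own pace and stop on an object; the grip force is fixed at half the most. Time passes only in rows, so rows that repeat a pose let the fingers close. It gives the time, the measured TCP pose, the force, the opening and the grip force at its end, in the units of the state.
- sensors.get_obs(): the state, without advancing time (a new reading comes with each control period).
- viewer.capture(name): name is "side" or "top" or "wrist"; returns the picture (480x640x3 uint8, blue, green, red); there is no depth.
- viewer.get_calibration(name): a dict with "camera_matrix" (3x3 intrinsics, pixels), "xyz" and "orientation" of the camera in the world; the wrist camera has in their place "tool_from_camera" (4x4, takes a point from camera to tool coordinates, whose origin is the TCP and whose axes are the flange's). Camera axes: x right, y down, z forward; pixel columns grow to the right and rows downward; lengths in m; the calibration is good to about 2 mm. The wrist camera is an equidistant fisheye: a pixel r from the principal point sees the ray r / f radians off the axis. A picture is of the moment at which its call begins: read the wrist's pose just before it. get_calibration takes no time and is no camera call.
- order.finish_job(): hands the job in; it is judged then, once.
The state is a dict: "t": time; "qpos": joint angles; "qvel": joint speeds; "joint_torque": joint torques, N m; "ee_pos": TCP position; "eef_rot": TCP orientation; "wrist_force": force on the tool from outside, world axes, zero at the start; "wrist_torque": the same for the moment, N m; "width": finger opening in m; "grasp_force": force on a finger pad.
Only numpy, scipy, OpenCV 4.12 (cv2) and the standard library are available. Lean on these libraries where they do the work, as an engineer would, in place of code of your own. Each camera call takes 0.05 s, during which the arm holds its last target. There are 200 camera calls.

TASK

First swing the bench magnifier aside by about a quarter turn, either way, so that it no longer hangs over the roller axle, and leave it there. Then pick up the snap-ring pliers by their red handles, squeeze them fully so that the brass ring on their tips spreads, lower the ring from above over the end of the axle, level and centred, until it lies level with the groove just above the white gear hub, and finish holding it spread there with the handles still squeezed. Leave the parts tray, the screwdriver and the spray can alone.

Things in the scene. Friction and masses are not known exactly. Their poses are not given: they have to be found in the camera images.
- magnifier (a joint): swing angle (rad) of the magnifier head about its upright post: 0 = along the stand's own -x, roughly over the axle; positive anticlockwise from above; limits -1.7 and 1.7. Stiff (friction 0.2 N m, 3 N at the knob), stays where it is left. White lens ring, 95 mm wide, centred 130 mm from the post axis, on a 14 mm wide arm; head and arm lie 128 to 144 mm above the table
- stand: fixed grey foot (76 mm wide, 18 mm high) and upright 16 mm steel post of the magnifier, 133 mm high; origin on the post axis (the hinge axis of joint magnifier) at table height, z up; about 130 mm from the axle
- knob (a point): point on the axis of the magnifier's orange knob, an upright pin of 14 mm diameter and 45 mm height on top of the arm, 66 mm from the hinge axis; this point is 171 mm above the table, the knob's top 188 mm, its foot 143 mm
- jig: fixed aluminium plate 110 x 110 x 12 mm carrying a white gear (about 67 mm over the teeth, top 34 mm above the table) with a hub 48 mm wide whose flat top is 40 mm above the table, and an upright steel axle stub in the middle; origin on the axle axis at table height, z up
- groove (a point): middle of the axle's groove, on the axle axis, 42.5 mm above the table. The groove is 28 mm in diameter and reaches from the hub's top (40 mm) up to 45 mm; above it the axle's head is 34 mm in diameter up to 55 mm, then tapers to 26 mm at its top, 60 mm above the table
- pliers: loose snap-ring pliers, about 0.18 kg, lying level on the blue rest; origin at the pivot, at mid-thickness, 32 mm above the table as they lie; +x points to the ring, -x along the handles, z up. Dark jaws bow outwards, outside the ring's bore. Squeezed between two fingers, the pivot stays midway between them and the pliers creep about 3 mm forwards (+x) in the grip
- grip (a point): point between the red handles, 50 mm behind the pivot, at mid-thickness: squeeze here from above, fingers closing along the pliers' y, clear of the rest's ribs. Handles 14 mm high (7 mm above and below), 14 to 92 mm behind the pivot, flared 0.17 rad each side; over their outsides here 36 mm wide relaxed, 19 mm squeezed (then parallel)
- eye (a point): fixed to the pliers, 40.5 mm ahead of the pivot in the ring's mid-plane: centre of the bore of the fully spread ring, then about 44 mm wide, far end of the ring 67 mm ahead of the pivot. The brass C-shaped ring is 3 mm thick; relaxed its bore is 30 mm, too small for the axle, and centred 58 mm ahead of the pivot
- squeeze (a joint): angle (rad) by which each handle is squeezed: 0 relaxed, 0.173 at the stop = ring fully spread (a hard grip strains it to about 0.19). A spring opens the handles; holding them at the stop takes about 7 N at point grip
- rest: fixed blue pliers rest: foot 125 x 66 x 6 mm and two cross ribs 25 mm high, 10 mm thick, 62 mm wide, one 2 mm and one 86 mm behind its origin (its x like that of the pliers); origin at table height, below the pivot of the lying pliers
- tray: loose grey compartment tray 120 x 90 x 25 mm, a bystander; it and the rest stand on either side of the jig and may swap sides; origin at the centre of its underside
- screwdriver: loose screwdriver lying flat, a bystander; origin at its underside
- cleaner: loose blue spray can, 48 mm wide, 100 mm high, upright, a bystander; origin at the centre of its underside
Things that resemble listed ones, but are neither listed nor needed, are in the scene too. What is meant by the stand is not purple, and is the larger of those in its own colour. Of the things like the jig, leave any that is green; of the rest the smaller one is meant.

How it is judged:
On the way, in this order (a step that is already met when the one before it is completed fails the run):
1. the magnifier has been swung aside, at least 0.9 rad from its middle position ((value of joint magnifier above 0.9 rad or value of joint magnifier below -0.9 rad)), for 0.2 s.
2. the ring, spread by the squeezed pliers, is above the end of the axle and within 12 mm of its axis (value of joint squeeze above 0.13 rad and horizontal distance between eye and groove below 0.012 m and z of eye in the frame of groove above 0.018 m), for 0.1 s.
At the end, for the whole second after the job is handed in: the ring surrounds the axle level with the groove: centre of the spread ring within 7 mm of the axle axis and within 4.5 mm of the groove's height, pliers level within 0.12 rad and still, handles held squeezed by the fingers beyond 0.14 rad; the magnifier is still at least 0.85 rad aside ((value of joint magnifier above 0.85 rad or value of joint magnifier below -0.85 rad) and value of joint squeeze above 0.14 rad and contact force between the fingers and pliers above 3 N and horizontal distance between eye and groove below 0.007 m and z of eye in the frame of groove between -0.0045 and 0.0045 m and angle between pliers's own z axis and vertical below 0.12 rad and linear speed of pliers below 0.03 m/s); the arm keeps its last pose, push and grip.
It fails at once if the parts tray is moved by more than 20 mm (distance of tray from where it was at the start of the episode above 0.02 m).
It fails at once if the screwdriver is moved by more than 20 mm (distance of screwdriver from where it was at the start of the episode above 0.02 m).
It fails at once if the spray can is moved by more than 20 mm or tipped (distance of cleaner from where it was at the start of the episode above 0.02 m or angle between cleaner's own z axis and vertical above 0.3 rad).
It also fails if it takes over 51 s, if anything falls off the work surface, if the arm or the gripper's body presses on something with over 40 N, if the wrist force passes 120 N, or if a joint passes its speed limit or range.

## Working session

There is one attempt and no reset: what is moved stays moved. The work goes in short steps, Python scripts to look and compute and a shell command to move; the robot and the scene stay as the last step left them, time stands still between calls to the robot, and variables do not carry over. Pictures are saved under pics/ and viewed, at most 10 in all, crops included, and the job is handed in when it is done.

```bash
ls; mkdir -p pics; python3 - <<'E'
from bench import sensors, viewer
import cv2,numpy as np
o=sensors.get_obs(); print({k:np.round(v,4) for k,v in o.items()})
for n in("top","side","wrist"):
    cv2.imwrite(f"pics/{n}0.png",viewer.capture(n)); c=viewer.get_calibration(n); print(n,{k:np.round(v,4) if not isinstance(v,str) else v for k,v in c.items()})
E
```

```text
pics
{'t': np.float64(0.0), 'qpos': array([-1.4613,  0.2913, -0.1541,  1.1267,  0.    ,  1.4315]), 'qvel': array([-0.0008,  0.0001,  0.0014,  0.0015, -0.0007, -0.001 ]), 'joint_torque': array([ 5.00000e-04, -5.37147e+01,  3.31361e+01,  1.61000e-02,
       -3.00000e-04, -0.00000e+00]), 'ee_pos': array([ 0.1292, -0.5084,  0.2307]), 'eef_rot': array([-3.116e+00, -3.896e-01, -1.000e-04]), 'wrist_force': array([ 0.5981, -0.5828, -0.0316]), 'wrist_torque': array([-0.0386, -0.0053,  0.0445]), 'grasp_force': np.float64(0.0), 'width': np.float64(0.0858)}
top {'camera_matrix': array([[590.8481,   0.    , 327.3274],
       [  0.    , 590.8481, 229.8288],
       [  0.    ,   0.    ,   1.    ]]), 'xyz': array([ 0.3423, -0.0096,  1.4772]), 'orientation': array([-2.1263,  2.1232, -0.1767])}
side {'camera_matrix': array([[505.9712,   0.    , 318.13  ],
       [  0.    , 505.9712, 238.4946],
       [  0.    ,   0.    ,   1.    ]]), 'xyz': array([ 0.2856, -0.7924,  0.7223]), 'orientation': array([-2.1763,  0.3763, -0.1828])}
wrist {'camera_matrix': array([[371.6483,   0.    , 316.8493],
       [  0.    , 371.6483, 239.3269],
       [  0.    ,   0.    ,   1.    ]]), 'tool_from_camera': array([[-1.000e-04, -9.516e-01, -3.073e-01,  7.760e-02],
       [ 1.000e+00, -1.000e-04, -1.000e-04, -1.000e-04],
       [ 1.000e-04, -3.073e-01,  9.516e-01, -1.428e-01],
       [ 0.000e+00,  0.000e+00,  0.000e+00,  1.000e+00]])}
```

View pics/top0.png

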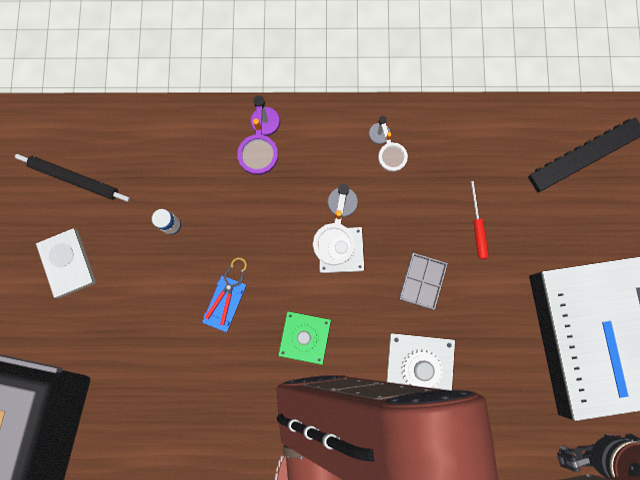

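View pics/side0.png

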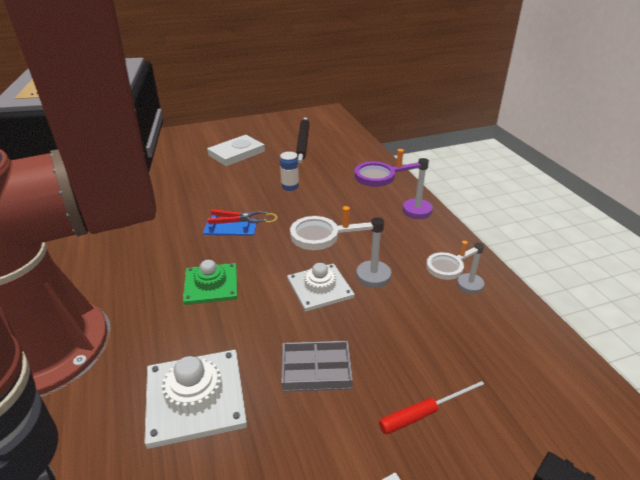

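Top view: the stands are purple (262,115), large grey (343,200) and small grey (379,132). The large grey one is meant, since it isn't purple and is the larger of the greys. The jigs are green (304,338), large white (421,365) and small white (341,248). The small white one is meant, as the smaller of those that aren't green. The pliers are at (228,287), tray (423,281), can (166,221) and screwdriver (480,225). I'll confirm this in an enlarged crop.

```bash
python3 - <<'E'
import cv2,numpy as np
t=cv2.imread("pics/top0.png")[175:345,195:375]; s=cv2.imread("pics/side0.png")[180:320,190:400]
a=cv2.resize(t,(0,0),fx=3.5,fy=3.5,interpolation=2)[:600]
b=cv2.resize(s,(0,0),fx=3.8,fy=3.8,interpolation=2)
cv2.imwrite("pics/ct.png",a);cv2.imwrite("pics/cs.png",b);print(a.shape,b.shape)
E
```

```text
(595, 630, 3) (532, 798, 3)
```

View pics/ct.png

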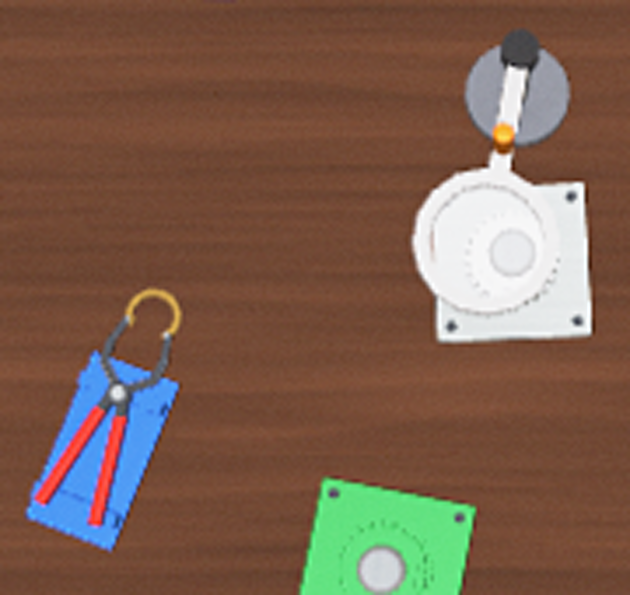

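View pics/cs.png

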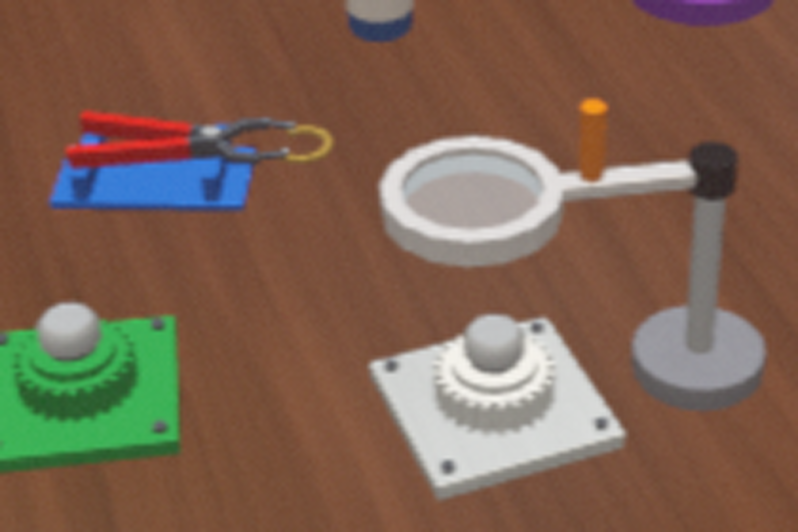

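The crops confirm both picks: the large grey stand holds the white lens over the small white jig. Next I'll triangulate.

```bash
cat > h.py <<'E'
import numpy as np, cv2
from scipy.spatial.transform import Rotation as R
from bench import sensors, viewer
def ray(n,uv,obs=None):
    c=viewer.get_calibration(n);K=c["camera_matrix"];x=(uv[0]-K[0,2])/K[0,0];y=(uv[1]-K[1,2])/K[1,1]
    if n=="wrist":
        r=np.hypot(x,y);d=np.array([x/r*np.sin(r),y/r*np.sin(r),np.cos(r)])
        T=c["tool_from_camera"];W=R.from_rotvec(obs["eef_rot"]).as_matrix()
        return W@T[:3,3]+obs["ee_pos"], W@T[:3,:3]@d
    d=np.array([x,y,1]);d/=np.linalg.norm(d)
    return np.array(c["xyz"]),R.from_rotvec(c["orientation"]).apply(d)
def tri(*rays):
    A=0;b=0
    for p,d in rays:
        M=np.eye(3)-np.outer(d,d);A=A+M;b=b+M@p
    X=np.linalg.solve(A,b);return X,max(np.linalg.norm((np.eye(3)-np.outer(d,d))@(X-p)) for p,d in rays)
def atz(r,z): p,d=r;return p+d*(z-p[2])/d[2]
def pix(n,X,obs):
    c=viewer.get_calibration(n);T=c["tool_from_camera"];W=R.from_rotvec(obs["eef_rot"])
    q=T[:3,:3].T@(W.inv().apply(X-obs["ee_pos"])-T[:3,3]);th=np.arctan2(np.hypot(q[0],q[1]),q[2]);K=c["camera_matrix"]
    return K[:2,2]+K[0,0]*th*q[:2]/np.hypot(q[0],q[1])
def totool(X,obs): return R.from_rotvec(obs["eef_rot"]).inv().apply(np.array(X)-obs["ee_pos"])
E
python3 - <<'E'
from h import *
P={"axletop":((512,252),(496,325),.06),"knobtop":((504,130),(594,106),.188),"pivot":((118,394),(210,132),.037),"hL":((42,499),(84,118),.035),"hR":((97,521),(72,157),.035),"ring":((154,315),(308,143),.034),"foot":((517,93),(699,350),.018),"cap":((519,45),(713,152),.15)}
for k,(a,b,z) in P.items():
    ra=ray("top",(194.6+a[0]/3.5,174.6+a[1]/3.5));rb=ray("side",(189.6+b[0]/3.8,179.6+b[1]/3.8))
    X,e=tri(ra,rb);print(k,X.round(4),round(e,4),"top@z",atz(ra,z).round(4)[:2],"side@z",atz(rb,z).round(4)[:2])
E
```

```text
axletop [ 0.5543 -0.0281  0.0609] 0.0013 top@z [ 0.5531 -0.0278] side@z [ 0.556  -0.0272]
knobtop [ 0.6127 -0.0212  0.1854] 0.0004 top@z [ 0.6126 -0.0212] side@z [ 0.6107 -0.025 ]
pivot [0.4568 0.2461 0.0382] 0.0006 top@z [0.4563 0.2464] side@z [0.4577 0.2479]
hL [0.3841 0.2973 0.0339] 0.0002 top@z [0.3839 0.2971] side@z [0.3841 0.2956]
hR [0.3693 0.2593 0.0306] 0.0003 top@z [0.369  0.2585] side@z [0.3691 0.2527]
ring [0.5143 0.2237 0.0304] 0.0019 top@z [0.512  0.2234] side@z [0.515  0.2183]
foot [ 0.6772 -0.0324  0.0118] 0.0003 top@z [ 0.6755 -0.0322] side@z [ 0.6742 -0.039 ]
cap [ 0.6779 -0.0315  0.1483] 0.0004 top@z [ 0.6778 -0.0315] side@z [ 0.6762 -0.0338]
```

```bash
python3 - <<'E'
from h import *
for k,a,b in(("smalllens",(393,156),(445,265)),("smallknob",(388.5,134.5),(464.5,243)),("purplelens",(257.5,154),(375,173)),("can",(163,216),(289,156))):
    X,e=tri(ray("top",a),ray("side",b));print(k,X.round(3),round(e,4))
o=sensors.get_obs();print(totool([.6127,-.0212,.231],o))
E
```

```text
smalllens [ 0.769 -0.154  0.099] 0.0002
smallknob [ 0.813 -0.141  0.131] 0.001
purplelens [0.764 0.17  0.134] 0.0011
can [0.62  0.398 0.096] 0.0013
[ 5.88559938e-01 -3.53261338e-01  2.97097801e-04]
```

```bash
R="0.98 -0.59 0 0 0 -0.87 30"; python3 -m handwheel '0.98 -0.59 0 0 0 -0.87 30;0.98 -0.59 0 0 0 -0.87 30;0.98 -0.59 0 0 0 -0.87 30;0.98 -0.59 0 0 0 -0.87 30;0.98 -0.59 0 0 0 -0.87 30;0.98 -0.59 0 0 0 -0.87 30;0.98 -0.59 0 0 0 -0.87 30;0.98 -0.59 0 0 0 -0.87 30;0.98 -0.59 0 0 0 -0.87 30'
python3 - <<'E'
from h import *
o=sensors.get_obs();W=R.from_rotvec(o["eef_rot"]).as_matrix();print(o["t"],o["ee_pos"],W[:,0].round(3),np.arctan2(W[1,0],W[0,0]),totool([.6127,-.0212,.231],o)/.3)
E
```

```text
t: 1.27
ee_pos: [0.3706, -0.2647, 0.2312]
eef_rot: [-2.171, -2.27, -0.0]
wrist_force: [0.3, -0.2, 0.2]
width: 0.03
grasp_force: 0.0
1.275 [ 0.37060999 -0.26466989  0.23116224] [-0.044  0.999  0.   ] 1.6151568988874057 [7.74981942e-01 8.42162738e-01 5.49074855e-04]
```

```bash
python3 -m handwheel '0.775 0.84 0 0 0 -0.87 30;0.775 0.84 0 0 0 -0.87 30;0.775 0.84 0 0 0 -0.87 30;0.775 0.84 0 0 0 -0.87 30;0.775 0.84 0 0 0 -0.87 30;0.775 0.84 0 0 0 -0.87 30;0.775 0.84 0 0 0 -0.87 30;0.775 0.84 0 0 0 -0.87 30;0.775 0.84 0 0 0 -0.87 30;0.775 0.84 0 0 0 -0.87 30'
python3 - <<'E'
from h import *
o=sensors.get_obs();im=viewer.capture("wrist");W=R.from_rotvec(o["eef_rot"]).as_matrix();print(o["t"],o["ee_pos"],np.arctan2(W[1,0],W[0,0]),totool([.6127,-.0212,.155],o)/.3)
for X in([.6127,-.0212,.188],[.677,-.032,.148],[.554,-.028,.06]): print(pix("wrist",np.array(X),o))
cv2.imwrite("pics/w1.png",im)
E
```

```text
t: 2.52
ee_pos: [0.6119, -0.0216, 0.2312]
eef_rot: [-0.254, -3.131, -0.0]
wrist_force: [0.3, 0.6, 0.4]
width: 0.0301
grasp_force: 0.0
2.525 [ 0.61194789 -0.0215821   0.23124249] 2.9796416385364197 [-0.0023056   0.00165725  0.25414132]
[318.42606147 275.1633909 ]
[317.6473654  336.12451303]
[298.58451521 151.35486097]
```

View pics/w1.png

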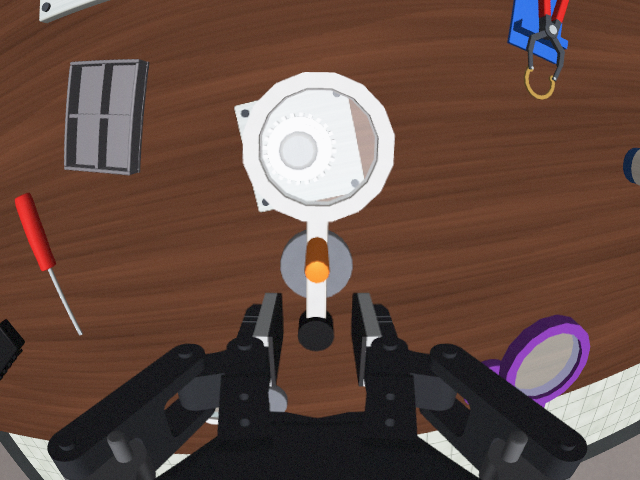

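The knob (317,271) and the axle top (298,150) match the prediction to within a few pixels. I'll lower astride the knob.

```bash
python3 -m handwheel '0 0 0.2 0 0 0 30;0 0 0.25 0 0 0 24;0 0 0.25 0 0 0 21;0 0 0.25 0 0 0 20'
python3 - <<'E'
from h import *
o=sensors.get_obs();print(o["wrist_force"],o["width"])
H=np.array([.677,-.032]);k=np.array([.6127,-.0212])-H;q=R.from_rotvec(o["eef_rot"]);W=q.as_matrix()
for a in np.arange(.2,1.65,.1):
    X=np.append(H+R.from_euler("z",a).as_matrix()[:2,:2]@k,o["ee_pos"][2]);print(round(a,2),(totool(X,o)/.3).round(3),round(-a/(np.pi/2),3),X[:2].round(3))
E
```

```text
t: 3.08
ee_pos: [0.6132, -0.0216, 0.1582]
eef_rot: [0.251, 3.129, -0.0]
wrist_force: [0.5, 0.1, 0.2]
width: 0.0196
grasp_force: 0.0
[0.49295379 0.06564834 0.22089828] 0.01964402465911789
0.2 [-0.002 -0.042  0.   ] -0.127 [ 0.612 -0.034]
0.3 [-0.008 -0.063  0.   ] -0.191 [ 0.612 -0.041]
0.4 [-0.015 -0.084  0.   ] -0.255 [ 0.614 -0.047]
0.5 [-0.024 -0.103  0.   ] -0.318 [ 0.615 -0.053]
0.6 [-0.035 -0.122  0.   ] -0.382 [ 0.618 -0.059]
0.7 [-0.048 -0.139  0.   ] -0.446 [ 0.621 -0.065]
0.8 [-0.063 -0.155  0.   ] -0.509 [ 0.624 -0.071]
0.9 [-0.079 -0.17   0.   ] -0.573 [ 0.629 -0.076]
1.0 [-0.097 -0.182  0.   ] -0.637 [ 0.633 -0.08 ]
1.1 [-0.116 -0.193  0.   ] -0.7 [ 0.638 -0.084]
1.2 [-0.136 -0.202  0.   ] -0.764 [ 0.644 -0.088]
1.3 [-0.156 -0.209  0.   ] -0.828 [ 0.649 -0.091]
1.4 [-0.177 -0.214  0.   ] -0.891 [ 0.655 -0.094]
1.5 [-0.199 -0.217  0.   ] -0.955 [ 0.662 -0.095]
1.6 [-0.221 -0.218  0.001] -1.019 [ 0.668 -0.097]
```

```bash
python3 -m handwheel '-0.001 -0.021 0 0 0 -0.064 20;-0.005 -0.053 0 0 0 -0.159 20;-0.012 -0.074 0 0 0 -0.223 20;-0.02 -0.094 0 0 0 -0.287 20;-0.03 -0.113 0 0 0 -0.35 20;-0.042 -0.131 0 0 0 -0.414 20;-0.055 -0.147 0 0 0 -0.478 20;-0.071 -0.163 0 0 0 -0.541 20;-0.088 -0.176 0 0 0 -0.605 20;-0.106 -0.188 0 0 0 -0.669 20;-0.126 -0.198 0 0 0 -0.732 20;-0.136 -0.202 0 0 0 -0.764 20'
python3 - <<'E'
from h import *
o=sensors.get_obs();q=R.from_rotvec(o["eef_rot"]);W=q.as_matrix();y=np.arctan2(W[1,0],W[0,0]);print(y,o["wrist_force"],o["wrist_torque"])
H=np.array([.677,-.032]);k=np.array([.6127,-.0212])-H
for a in(1.3,1.4,1.5):
    X=np.append(H+R.from_euler("z",a).as_matrix()[:2,:2]@k,o["ee_pos"][2]);print(a,(totool(X,o)/.3).round(3),-(a-1.2)/(np.pi/2))
E
```

```text
t: 4.58
ee_pos: [0.6429, -0.088, 0.1581]
eef_rot: [-1.564, 2.724, -0.001]
wrist_force: [-3.2, -0.9, 0.4]
width: 0.0201
grasp_force: 1.8
-2.0990564307488078 [-3.2036285  -0.918869    0.41424954] [0.02069526 0.85454465 0.03605916]
1.3 [-0.002 -0.024  0.   ] -0.06366197723675819
1.4 [-0.005 -0.045  0.   ] -0.12732395447351624
1.5 [-0.01  -0.066  0.   ] -0.19098593171027445
```

```bash
python3 -m handwheel '-0.002 -0.024 0 0 0 -0.064 20;-0.005 -0.045 0 0 0 -0.127 20;-0.01 -0.066 0 0 0 -0.19 20;-0.01 -0.066 0 0 0 -0.19 20;-0.01 -0.066 0 0 0 -0.19 32;-0.01 -0.066 0 0 0 -0.19 32;-0.01 -0.066 -0.2 0 0 -0.19 32;-0.01 -0.066 -0.28 0 0 -0.19 40;-0.01 -0.066 -0.28 0 0 -0.19 60'
python3 - <<'E'
from h import *
o=sensors.get_obs();W=R.from_rotvec(o["eef_rot"]).as_matrix();print(np.arctan2(W[1,0],W[0,0]),o["ee_pos"],o["qpos"].round(2))
ts=np.array([.4568,.2461,.032]);h=np.array([np.cos(-.375),np.sin(-.375),0])
g=ts-.05*h; print(g)
print(totool([*g[:2],o["ee_pos"][2]],o)/.3)
cv2.imwrite("pics/top1.png",viewer.capture("top")[175:345,195:455])
E
```

```text
t: 5.7
ee_pos: [0.6625, -0.0953, 0.2428]
eef_rot: [-1.947, 2.462, -0.005]
wrist_force: [-0.2, 0.6, -0.4]
width: 0.0571
grasp_force: 0.0
-1.8032980250433261 [ 0.66247992 -0.09531277  0.24283699] [-0.25  0.57  0.31  1.31  0.   -1.59]
[0.41027462 0.26441363 0.032     ]
[-0.97311987  1.09433821 -0.00487167]
```

```bash
python3 -m handwheel '-0.9 0.99 0 0 0 0.9 60;-0.9 0.99 0 0 0 0.9 60;-0.9 0.99 0 0 0 0.9 60;-0.9 0.99 0 0 0 0.9 60;-0.9 0.99 0 0 0 0.9 60;-0.9 0.99 0 0 0 0.9 60;-0.9 0.99 0 0 0 0.9 60;-0.9 0.99 0 0 0 0.9 60;-0.9 0.99 0 0 0 0.9 60'
python3 - <<'E'
from h import *
o=sensors.get_obs();im=viewer.capture("wrist");W=R.from_rotvec(o["eef_rot"]).as_matrix();y=np.arctan2(W[1,0],W[0,0]);print(y,o["ee_pos"],o["t"])
g=np.array([.4103,.2644]);print("need",totool([*g,o["ee_pos"][2]],o)/.3,(y-(np.pi-.375))/(np.pi/2))
for X in([.4568,.2461,.037],[.3841,.2973,.034],[.3693,.2593,.031],[.514,.2237,.032]):print(pix("wrist",np.array(X),o))
cv2.imwrite("pics/w2.png",im);t=cv2.resize(cv2.imread("pics/top1.png"),(0,0),fx=1.5,fy=1.5)
c=im.copy();c=cv2.resize(c,(0,0),fx=1,fy=1);cv2.imwrite("pics/w2t.png",cv2.resize(np.vstack([c[:,:],np.pad(t,((0,0),(0,640-t.shape[1]),(0,0)))]),(0,0),fx=.8,fy=.8))
E
```

```text
t: 6.88
ee_pos: [0.4334, 0.236, 0.2393]
eef_rot: [-0.115, -3.138, 0.001]
wrist_force: [-0.7, -0.0, -0.5]
width: 0.0602
grasp_force: 0.0
3.068456337439668 [0.43336896 0.23603479 0.23927804] 6.875
need [8.35997962e-02 8.86790931e-02 6.45633495e-05] 0.19217238969854694
[329.37139385 230.88592301]
[378.47248072 152.35580684]
[337.05864125 138.78343838]
[311.03585193 283.93455889]
```

View pics/w2t.png

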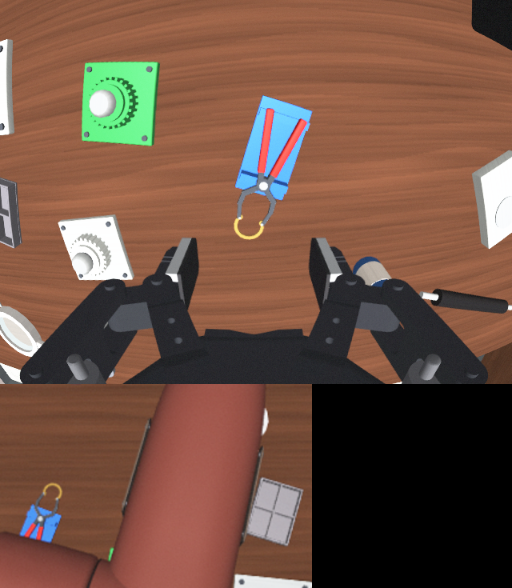

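The pivot (329,232), handle ends (337,138) and (380,152), and ring (311,285) all agree with the estimate. I'll go down to the grip.

```bash
python3 -m handwheel '0.084 0.089 0 0 0 0.192 60;0.084 0.089 0.1 0 0 0.192 60;0.084 0.089 0.3 0 0 0.192 60;0.084 0.089 0.45 0 0 0.192 60;0.084 0.089 0.6 0 0 0.192 60;0.084 0.089 0.68 0 0 0.192 60;0.084 0.089 0.737 0 0 0.192 60;0.084 0.089 0.737 0 0 0.192 60'
python3 - <<'E'
from h import *
o=sensors.get_obs();im=viewer.capture("wrist");print(o["ee_pos"],o["wrist_force"])
cv2.imwrite("pics/w3.png",im)
print("grip off",totool([.4103,.2644,.032],o))
W=R.from_rotvec(o["eef_rot"]);y=W.as_matrix()[:,0];print(np.arctan2(y[1],y[0])-np.pi)
for X in([.4568,.2461,.037],[.514,.2237,.032]):print(pix("wrist",np.array(X),o))
E
```

```text
t: 7.92
ee_pos: [0.4101, 0.2633, 0.0178]
eef_rot: [-0.585, -3.084, 0.003]
wrist_force: [0.6, 0.9, 0.6]
width: 0.0599
grasp_force: 0.0
[0.41010713 0.26331401 0.01783266] [0.57805922 0.93438944 0.63976803]
grip off [ 0.00025113  0.00104807 -0.01416929]
-0.3751580012027791
[320.43315827 423.95000349]
[319.96964161 487.04119913]
```

View pics/w3.png

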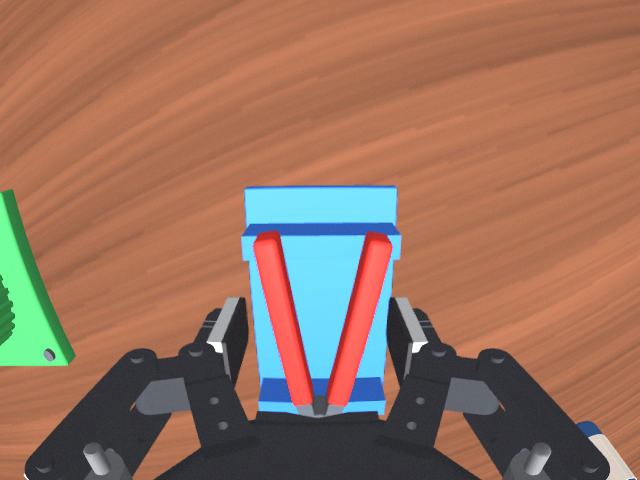

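```bash
python3 -m handwheel '0 0 0 0 0 0 40;0 0 0 0 0 0 25;0 0 0 0 0 0 10;0 0 0 0 0 0 0;0 0 0 0 0 0 0;0 0 0 0 0 0 0'
python3 -m handwheel '0 0 -0.06 0 0 0 0;0 0 -0.15 0 0 0 0;0 0 -0.25 0 0 0 0;0 0 -0.35 0 0 0 0;0 0 -0.35 0 0 0 0'
python3 - <<'E'
from h import *
o=sensors.get_obs();W=R.from_rotvec(o["eef_rot"]).as_matrix();y=np.arctan2(W[1,0],W[0,0]);print(y-np.pi,o["ee_pos"],o["qpos"].round(2),o["wrist_force"])
for h in(-.375,0,-.8,-1.2):
    v=np.array([np.cos(h),np.sin(h)]);g=np.array([.554,-.0275])-.0935*v;print(h,g,totool([*g,o["ee_pos"][2]],o)/.3)
E
```

```text
t: 8.72
ee_pos: [0.412, 0.2649, 0.0208]
eef_rot: [0.587, 3.084, 0.002]
wrist_force: [-2.3, -0.9, 12.3]
width: 0.0146
grasp_force: 58.7
t: 9.35
ee_pos: [0.4127, 0.2651, 0.1265]
eef_rot: [0.586, 3.082, 0.004]
wrist_force: [-0.3, 0.0, -2.9]
width: 0.0149
grasp_force: 58.8
-0.37597594599016837 [0.41272273 0.26513957 0.12654603] [ 0.42  0.31 -0.42  0.83  0.    0.8 ] [-0.31918533  0.04302366 -2.93363019]
-0.375 [0.46699754 0.00674648] [-0.4845326  -0.73471988 -0.00092675]
0 [ 0.4605 -0.0275] [-0.50630234 -0.8488532  -0.00124954]
-0.8 [0.48885792 0.03957279] [-5.12133279e-01 -6.06187332e-01 -3.89034097e-04]
-1.2 [0.52011955 0.05964565] [-5.84491646e-01 -5.05690693e-01  2.01126661e-04]
```

```bash
python3 -m handwheel '-0.1 -0.15 0 0 0 0 0;-0.24 -0.36 0 0 0 0 0;-0.36 -0.54 0 0 0 0 0;-0.46 -0.69 0 0 0 0 0;-0.48 -0.73 0 0 0 0 0;-0.48 -0.73 0.1 0 0 0 0;-0.48 -0.73 0.1 0 0 0 0;-0.48 -0.73 0.1 0 0 0 0'
python3 - <<'E'
from h import *
o=sensors.get_obs();print(o["ee_pos"],o["qpos"].round(2),o["t"])
s=viewer.capture("side");t=viewer.capture("top");cv2.imwrite("pics/s4.png",s);cv2.imwrite("pics/t4.png",t)
a=cv2.resize(s[170:350,230:430],(0,0),fx=3,fy=3,interpolation=2);b=cv2.resize(t[190:290,290:390],(0,0),fx=2,fy=2,interpolation=2)
c=np.zeros((540,800,3),np.uint8);c[:,:600]=a;c[:200,600:]=b;cv2.imwrite("pics/c4.png",c)
E
```

```text
t: 10.35
ee_pos: [0.4644, 0.0081, 0.0944]
eef_rot: [-0.587, -3.086, 0.0]
wrist_force: [0.6, -0.1, -1.3]
width: 0.0149
grasp_force: 59.0
[0.46435324 0.00809504 0.09439797] [-0.14  0.31 -0.52  0.74  0.    0.24] 10.35
```

View pics/c4.png

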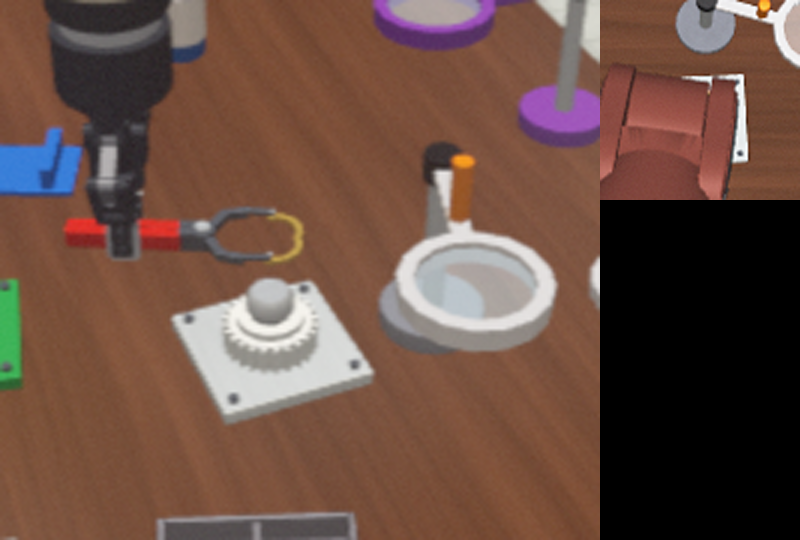

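```bash
python3 - <<'E'
from h import *
o=sensors.get_obs();W=R.from_rotvec(o["eef_rot"]).as_matrix();f=-W[:,0];f[2]=0;f/=np.linalg.norm(f);n=np.array([-f[1],f[0],0])
print("heading",np.arctan2(f[1],f[0]))
def pl(u,v,off=0):
    p,d=ray("side",(229.67+u/3,169.67+v/3));t=((o["ee_pos"]+off*n-p)@n)/(d@n);X=p+d*t-o["ee_pos"];return (X@f).round(4),X[2].round(4)
print("pivot top",pl(203,226),"ring far",pl(301.5,237),"rear handle",pl(66,234,-.0075))
# axle calibrations from side
for uv in((269,290),(269,296)):
    print(atz(ray("side",(229.67+uv[0]/3,169.67+uv[1]/3)),.06))
E
```

```text
heading -0.375502570611628
pivot top (np.float64(0.052), np.float64(0.0166)) ring far (np.float64(0.118), np.float64(0.0087)) rear handle (np.float64(-0.0394), np.float64(0.0136))
[ 0.55317849 -0.03032625  0.06      ]
[ 0.55101609 -0.03641277  0.06      ]
```

```bash
python3 -m handwheel '-0.014 -0.002 0 0 0 0 0;-0.014 -0.002 0.05 0 0 0 0;-0.014 -0.002 0.1 0 0 0 0;-0.014 -0.002 0.1 0 0 0 0;-0.014 -0.002 0.1 0 0 0 0'
python3 - <<'E'
from h import *
o=sensors.get_obs();print(o["ee_pos"],o["t"])
s=viewer.capture("side");cv2.imwrite("pics/s5.png",s)
cv2.imwrite("pics/c5.png",cv2.resize(s[230:320,250:380],(0,0),fx=6,fy=6,interpolation=2))
E
```

```text
t: 11.08
ee_pos: [0.4688, 0.0057, 0.0648]
eef_rot: [0.587, 3.085, -0.0]
wrist_force: [-0.3, -0.7, -1.5]
width: 0.0149
grasp_force: 59.0
[0.46876932 0.00567827 0.06481056] 11.075
```

View pics/c5.png

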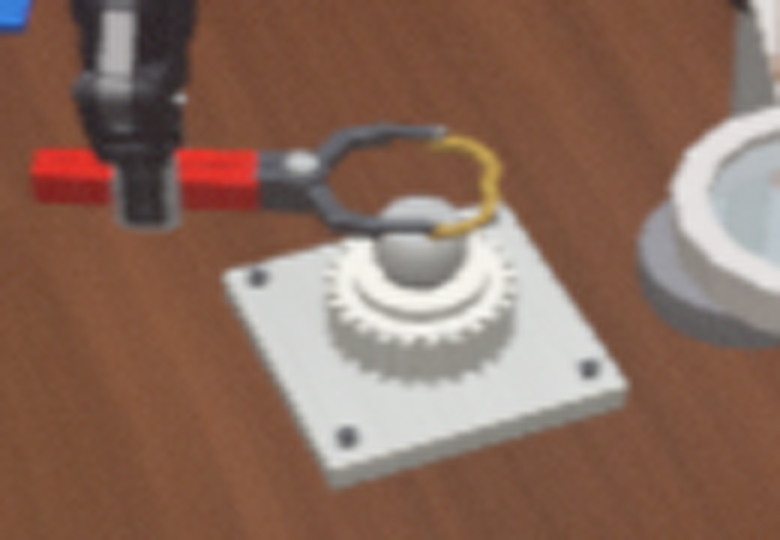

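```bash
python3 - <<'E'
from h import *
o=sensors.get_obs();W=R.from_rotvec(o["eef_rot"]).as_matrix();f=-W[:,0];f[2]=0;f/=np.linalg.norm(f);n=np.array([-f[1],f[0],0])
r=lambda u,v:ray("side",(249.58+u/6,229.58+v/6))
def pl(u,v,off=0):
    p,d=r(u,v);t=((o["ee_pos"]+off*n-p)@n)/(d@n);X=p+d*t-o["ee_pos"];return (X@f).round(4),X[2].round(4)
print("pivot",pl(301,160),"far",pl(497,183),"tips",pl(437,133,.021),pl(438,232,-.021))
# axle: left/right silhouette of head cylinder (z 45..55) at mid row -> plane through camera; compare with projected axis
c=viewer.get_calibration("side");Rw=R.from_rotvec(c["orientation"]).as_matrix();K=c["camera_matrix"]
def pj(X):
    q=Rw.T@(np.array(X)-c["xyz"]);q=K@(q/q[2]);return ((q[:2]-[249.58,229.58])*6).round(1)
for z in(.0,.04,.05,.06):print(z,pj([.554,-.028,z]))
print("eye",[*(o["ee_pos"]+.0925*f)[:2]],pj(o["ee_pos"]+.0925*f+[0,0,.0105]))
E
```

```text
pivot (np.float64(0.0517), np.float64(0.0187)) far (np.float64(0.1184), np.float64(0.0103)) tips (np.float64(0.0973), np.float64(0.0151)) (np.float64(0.0989), np.float64(0.0055))
0.0 [419.3 346.7]
0.04 [418.8 260.5]
0.05 [418.7 238.4]
0.06 [418.5 216. ]
eye [np.float64(0.5548820591291858), np.float64(-0.02834470508629404)] [421.1 181. ]
```

```bash
python3 -m handwheel '0 0 0.02 0 0 0 0;0 0 0.04 0 0 0 0;0 0 0.06 0 0 0 0;0 0 0.06 0 0 0 0'
python3 -m handwheel '0 0 0.02 0 0 0 0;0 0 0.043 0 0 0 0;0 0 0.043 0 0 0 0;0 0 0.043 0 0 0 0'
python3 - <<'E'
from h import *
o=sensors.get_obs();print(o["ee_pos"],o["t"],o["wrist_force"],o["wrist_torque"])
s=viewer.capture("side")
cv2.imwrite("pics/c6.png",cv2.resize(s[230:320,250:380],(0,0),fx=6,fy=6,interpolation=2))
E
```

```text
t: 11.62
ee_pos: [0.4677, 0.0058, 0.0456]
eef_rot: [-0.588, -3.085, 0.0]
wrist_force: [-0.6, 0.4, -2.5]
width: 0.0148
grasp_force: 59.0
t: 12.12
ee_pos: [0.4682, 0.0057, 0.0333]
eef_rot: [-0.588, -3.086, -0.0]
wrist_force: [0.1, 0.4, -1.6]
width: 0.0149
grasp_force: 59.0
[0.46824713 0.00572118 0.03328384] 12.125 [ 0.11444084  0.43735288 -1.59318897] [0.0381242  0.03643596 0.02710809]
```

View pics/c6.png

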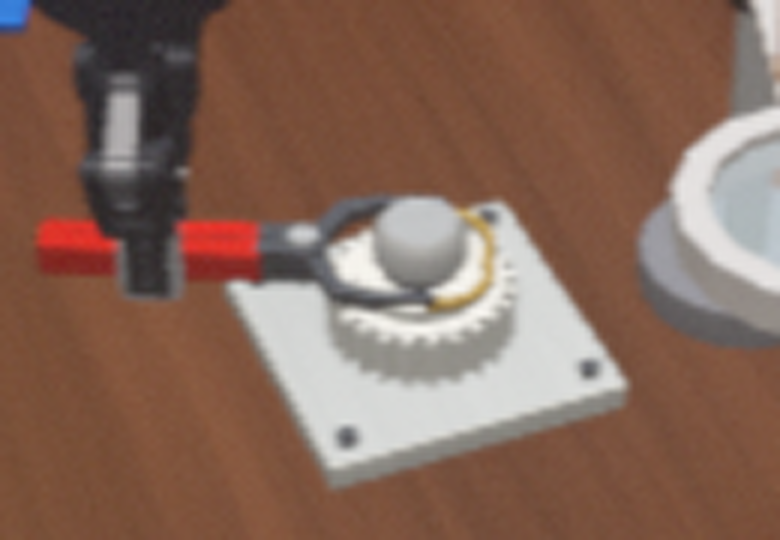

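The ring surrounds the axle (420,255), about 1–2 mm above the middle of the groove. It is level and the wrist feels only the pliers' weight. I'm handing it in.

```bash
python3 -m handwheel '0 0 0.003 0 0 0 0;0 0 0.003 0 0 0 0;0 0 0.003 0 0 0 0'; python3 -c "
from bench import order;print(order.finish_job())"
```

```text
t: 12.55
ee_pos: [0.4683, 0.0057, 0.0324]
eef_rot: [0.588, 3.086, 0.0]
wrist_force: [-0.1, -0.5, -1.1]
width: 0.0148
grasp_force: 59.0
the job is handed in; nothing more can be done
None
```

I handed the job in at about 12.5 s: the magnifier is swung roughly 80–85° aside, and the squeezed pliers hold the spread ring around the axle, about 1 mm above the groove's middle by my estimate; no verdict came back.

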